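# Seat the felt arbor in the polishing spindle

### The arm

A 6-joint arm with a two-finger parallel gripper is mounted at the origin on a cart in front of the work surface, level with it; the furniture and walls round the work are solid. World frame = base frame: x ahead of the robot, y to its left, z up, the work surface at z = 0. Lengths are in mm, angles in rad, forces in N, time in s.
With the tool pointing down it reaches from about 350 to 875 mm from the base axis. Payload 4.2 kg.
Tool frame: the origin (TCP) lies on the centre line of the jaws, within the pads' length; the fingertips stand 25 mm ahead of it and the grasp point (between the pads) lies 6 mm ahead of it; z points along the fingers, y is the direction in which the jaws open and shut (so a half turn about z gives the same grasp; the last joint's range is limited). The gripper opens to 85 mm and grips with 20 to 120 N. Pads are 22 mm wide; open, the fingers measure 114 mm over their backs; the gripper's body (76 mm by 85 mm) begins 54 mm behind the grasp point. The pads swing forward as they close: fully open they stand 13 mm farther back than shut.
Start: joints at [1.486, 0.385, 0.008, 0, -1.194, -0.259], TCP at [210.634, 588.415, 256.312] pointing down, gripper open.
Joint ranges: [-3.14, 3.14], [-1.21, 2.06], [-1.07, 1.41], [-3.16, 2.05], [-2.99, -0.16], [-3.1, 3.1]. Speed limits (rad/s): [2.79, 2.79, 3.14, 3.14, 3.14, 3.14].

### API

Orientations are given as a unit quaternion [x, y, z, w].
In Python, from bench import arm gives the robot as it stands.
- The arm moves only by the tool drive_tool, never from a script. Its argument "plan" is a list of rows, each a list of 2 entries, a list of its own where there are three numbers: the shift along the tool's x, y, z in m, then the turn about the tool's z in degrees. A call has 1 to 12 rows; each row shifts and turns the commanded pose from where the row before left it, along the tool's axes as they then stand; what a row does not reach is not made up. A row lasts 1/8 s, in which the tool goes at most 62.5 mm and 10.7 degrees, less where a joint would pass 70% of its speed; a pose out of reach is approached as far as the arm can. A call with a gripper value outside its range is refused whole. "fingers" is the closure, from -1 (fully open) to 1 (shut), so that 0 is half open, set as the call begins (left out, the last holds). The fingers move at their own pace and stop on an object; the grip force is fixed at half the most. Time passes only in rows, so rows that do not move let the fingers close. It gives the time, the measured TCP pose, the force and the opening at its end, in the units of the state.
- arm.read_state(): the state, without advancing time (a new reading comes with each control period).
- arm.get_image(name): name is "scene" or "side" or "wrist"; returns a dict with "image" (400x640x3 uint8, red, green, blue), "K" (3x3 intrinsics, pixels), "R" (3x3) and "t" (3): a world point X has camera coordinates R X + t. Camera axes: x right, y down, z forward; pixel columns grow to the right and rows downward; lengths in mm; the calibration is good to about 2 mm. A picture is of the moment at which its call begins. There is no depth.
- arm.job_done(): hands the job in, once; it reports no verdict.
The state is a dict: "clock": time; "joints": joint angles; "joint_vel": joint speeds; "joint_efforts": joint torques, N m; "position": TCP position; "ee_rot": TCP orientation; "contact_force": force on the tool from outside, world axes, zero at the start; "wrist_torque": the same for the moment, N m; "gripper_width": finger opening in mm.
Only numpy, scipy, OpenCV 4.12 (cv2) and the standard library are available. Lean on these libraries where they do the work, as an engineer would, in place of code of your own. Each camera call takes 0.05 s, during which the arm holds its last target.

### The job

Fit the felt-disc arbor (knurled barrel and thin threaded spigot, not the pointed centre) into the polishing spindle: lower its tapered shank into the nose and, pressing only lightly, turn it until its two drive slots drop over the driving dogs and the arbor sits fully home, its flange flat on the nose. Let go of it, then swing the locking lever fully over to its stop so that it holds the arbor. Never ram the arbor against the nose (60 N at most, knocks included), and leave the pointed centre and the other loose things where they are.

Things in the scene. Friction and masses are not known exactly. Their poses are not given: they have to be found in the camera images.
- spindle_head: Bench polishing spindle, bolted down: grey cast box, upright spindle in it, motor behind. Origin on the bench under the spindle axis; x to the back (motor), y to its left. Box 80 mm high, x -75 to 80, y -108 to 64; motor 126 high at x 86 to 174, y -56 to 32, terminal box to y 62; two low lugs in front to x -101.
- spindle_mouth (a point): Centre of the flat face of the steel spindle nose (56 mm diameter), 90 above the bench, axes as spindle_head. The female taper opens here at 32 diameter and narrows to 19 over 46 depth (7:24), open below. Fully home, the arbor's flange underside lies flat on this face; with its slots off the dogs it stops on the dog tops, 8 above.
- dog_height (a point): Point on the spindle axis level with the dog tops, 98 mm above the bench. The two driving dogs stand on the nose, each 10 wide, 18 to 26 from the axis, roughly on +y and -y of spindle_head; but the spindle has stopped anywhere up to 30 degrees either way of that and its angle is not measured: find it by feel or by eye. Drag (0.25 N m) keeps the spindle still under light rubbing.
- felt_arbor: Steel felt-disc arbor, 0.35 to 0.55 kg, hanging in the stand. Origin: centre of the flange's underside, z up. Below: taper, 31.6 mm diameter to 18.2 at 46 down, then pull stud (head 15.6) to 66. Flange 54 diameter, 10 thick; two drive slots 12 wide, 16 to 27 from the axis, on +y and -y. Above: round knurled barrel, 28 diameter, 16 to 50 up (grip here), nut, 8 mm threaded spigot to 76.
- point_centre: The other tool in the stand, not wanted: same shank and slotted flange, origin and axes, but above it a short collar, 38 mm diameter, and a plain cone with its point 60 up. Leave it in its hole.
- tool_stand: Fixed wooden stand, 84 by 204 mm (long in its y), top 80 above the bench, two through holes of 35 diameter at y +50 and -50; the tools hang in them with their flanges on the top, which one where varies. Origin: centre of its underside.
- lock_lever (a joint): Angle of the locking lever: 0 to 0.2 at the start (open), 1.1 at its stop (locked); grows anticlockwise seen from above, about lever_pivot; takes 2 to 3 N at the knob and stays where left. Its claw inside the box passes over the head of the arbor's pull stud; if the arbor is not home it stops at 0.8 to 0.9. Locked first, it keeps the arbor from going home.
- lever_knob (a point): Centre of the top of the lever's upright black knob (20 mm diameter, 92 to 133 above the bench, clear all round), 90 from the pivot. Open, it stands at the front right corner of the box; locking swings it to the right and back. The closed fingers can push it.
- lever_pivot (a point): Point on the lever's upright hinge axis, 98 mm above the bench, at y -68 of spindle_head.
- felt_pad_a: Loose green felt disc, 39 diameter, 9 high, lying on the bench. Leave it.
- felt_pad_b: Loose green felt disc, 43 diameter, 8 high, lying on the bench. Leave it.
- setting_ring: Loose brass setting ring, 32 diameter, 9 high, on the bench. Leave it.
- screw_tin: Loose round tin with dark green lid, 67 diameter, 32 high, on the bench. Leave it.
Things that resemble listed ones, but are neither listed nor needed, are in the scene too. Leave any black or brown look-alike of the felt_arbor alone.

How it is judged:
By the outcome, as a careful person would: the job done as asked, in the order asked, and still so for the second after the job is handed in, with the robot touching nothing.
It also fails if it takes over 67 s, if anything falls off the work surface, if the arm or the gripper's body presses on something with over 40 N, if the wrist force passes 120 N, or if a joint passes its speed limit or range.

## Working session

There is one attempt and no reset: what is moved stays moved. The work goes in short steps, Python scripts to look and compute and a tool call to move; the robot and the scene stay as the last step left them, time stands still between calls to the robot, and variables do not carry over. Pictures are saved under pics/ and viewed, and the job is handed in when it is done.

Besides the shell and the picture viewer there is one more tool, called after "Request:" as name(argument=value, ...) on one line, values as JSON. drive_tool: Moves the arm, as the interface text tells. Its arguments: {"type":"object","properties":{"plan":{"type":"array"},"fingers":{"type":"number"}},"required":["plan"]}

```bash
ls; mkdir -p pics
python3 - <<'E'
from bench import arm
import cv2
s=arm.read_state(); print(s)
for n in ["scene","side","wrist"]:
    d=arm.get_image(n); cv2.imwrite(f"pics/a_{n}.png",d["image"][:,:,::-1]); print(n,d["K"],d["R"],d["t"])
    import numpy as np; np.savez(f"pics/a_{n}.npz",**d)
E
```

```text
pics
{'clock': 0.0, 'joints': array([ 1.48560436e+00,  3.85585869e-01,  6.58896109e-03, -5.17532747e-04,
       -1.19398601e+00, -2.58599695e-01]), 'joint_vel': array([-8.41991870e-04, -3.72355342e-04,  3.75033192e-05,  3.68748145e-04,
        1.52716531e-03,  8.62953176e-04]), 'joint_efforts': array([-9.32030853e-04, -3.92293274e+01,  1.88401830e+01,  4.18621972e+00,
       -4.64216253e-03, -1.78407475e-06]), 'position': array([210.45794816, 587.92521334, 255.18664799]), 'ee_rot': array([ 9.85245301e-01, -1.71144510e-01, -1.44930373e-04,  1.11001341e-03]), 'contact_force': array([-0.54600946, -0.30585687,  0.33933481]), 'wrist_torque': array([-0.04336436, -0.02122378,  0.03776999]), 'gripper_width': 85.17845555356044}
scene [[480.19979572   0.         324.72176079]
 [  0.         480.19979572 201.11572571]
 [  0.           0.           1.        ]] [[ 0.55086934 -0.83458559 -0.00313956]
 [-0.60296514 -0.3953814  -0.69289724]
 [ 0.57704073  0.38358889 -0.72102951]] [-314.29162219  467.57901021  694.73891042]
side [[388.82253282   0.         318.61244521]
 [  0.         388.82253282 197.59385442]
 [  0.           0.           1.        ]] [[-0.93112705 -0.36454073 -0.01060527]
 [-0.19777931  0.52918217 -0.8251361 ]
 [ 0.30640783 -0.76620904 -0.56483444]] [597.73304784 199.10258307 816.41289694]
wrist [[286.87636457   0.         316.3525201 ]
 [  0.         286.87636457 198.69414675]
 [  0.           0.           1.        ]] [[-0.33658171 -0.94165314  0.00145573]
 [-0.90468008  0.32379434  0.27696783]
 [-0.26127898  0.09190534 -0.96087809]] [623.84637297 -35.61892786 379.74997057]
```

View pics/a_scene.png

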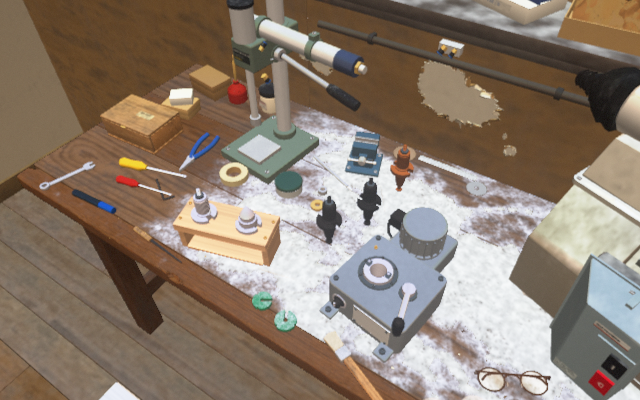

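View pics/a_side.png

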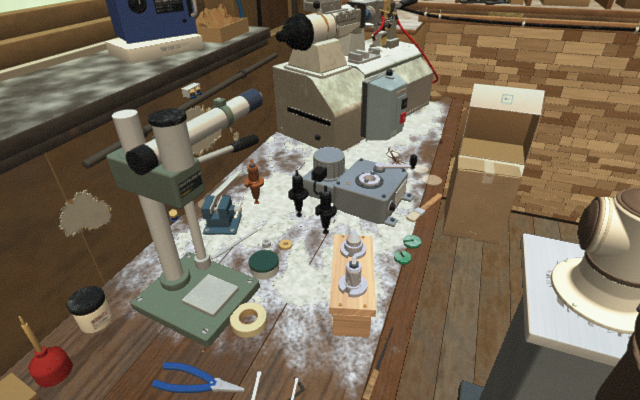

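View pics/a_wrist.png

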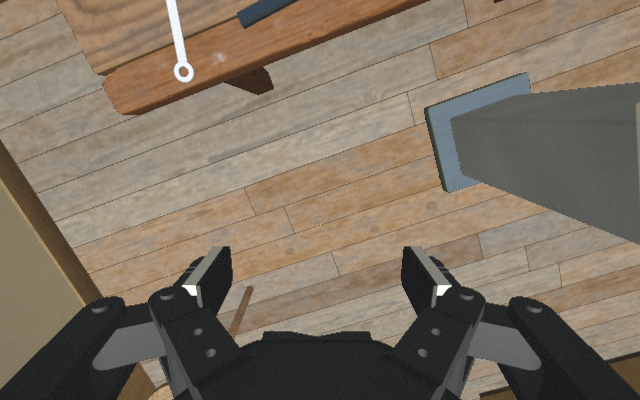

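Run:
```python
import cv2
a=cv2.imread("pics/a_scene.png"); b=cv2.imread("pics/a_side.png")
cv2.imwrite("pics/b1.png",cv2.resize(a[180:265,165:295],None,fx=6,fy=6,interpolation=cv2.INTER_CUBIC))
cv2.imwrite("pics/b2.png",cv2.resize(a[230:365,310:460],None,fx=4.4,fy=4.4,interpolation=cv2.INTER_CUBIC))
cv2.imwrite("pics/b3.png",cv2.resize(b[140:345,310:430],None,fx=2.9,fy=2.9,interpolation=cv2.INTER_CUBIC))
```

```text
(no output)
```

View pics/b1.png

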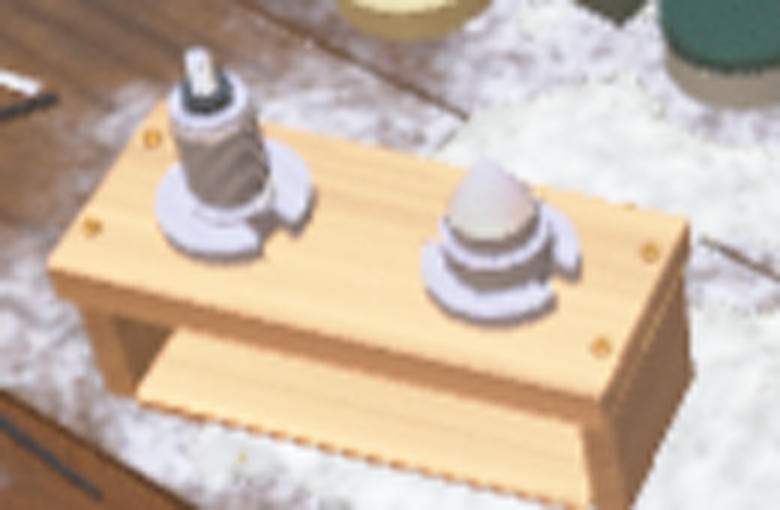

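View pics/b2.png

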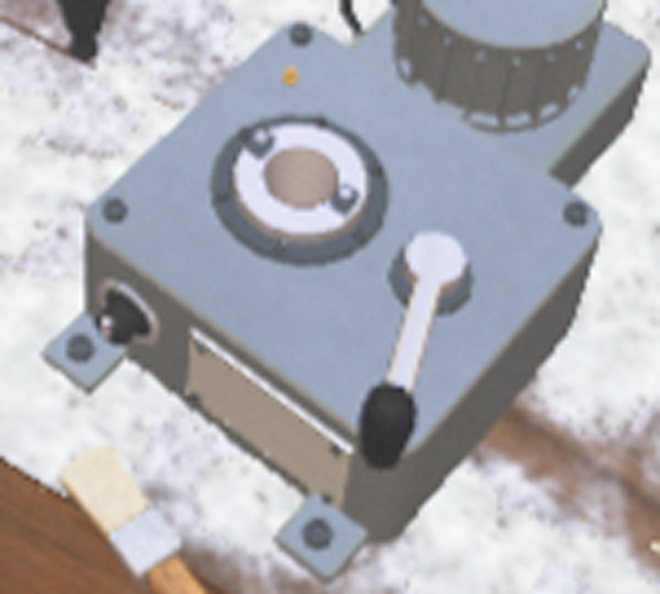

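View pics/b3.png

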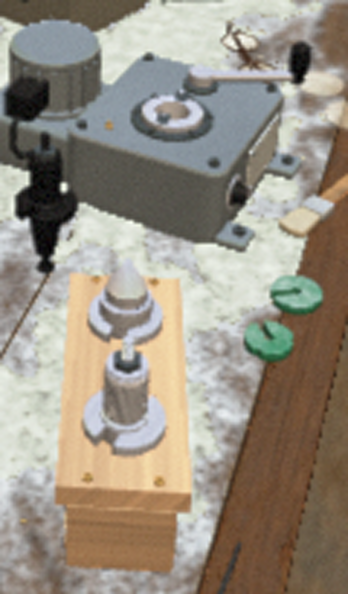

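```bash
cat > h.py <<'E'
import numpy as np
def ray(d,uv,z):
    K,R,t=d["K"],d["R"],d["t"]
    C=-R.T@t; v=R.T@np.linalg.inv(K)@np.array([uv[0],uv[1],1.])
    return C+v*(z-C[2])/v[2]
def tri(ds,uvs):
    A=np.zeros((3,3));b=np.zeros(3)
    for d,uv in zip(ds,uvs):
        R=d["R"];C=-R.T@d["t"];v=R.T@np.linalg.inv(d["K"])@np.array([uv[0],uv[1],1.]);v/=np.linalg.norm(v)
        P=np.eye(3)-np.outer(v,v);A+=P;b+=P@C
    return np.linalg.solve(A,b)
def proj(d,X):
    p=d["K"]@(d["R"]@np.asarray(X,float)+d["t"]); return p[:2]/p[2]
E
python3 - <<'E'
from h import *
np.set_printoptions(precision=1,suppress=True)
s=np.load("pics/a_scene.npz"); e=np.load("pics/a_side.npz")
S=lambda x,y,b=(165,180),f=6:((x+.5)/f-.5+b[0],(y+.5)/f-.5+b[1])
S2=lambda x,y:S(x,y,(310,230),4.4)
E=lambda x,y:S(x,y,(310,140),2.9)
for n,uv,z in [("spig",S(196,52),156),("barreltop",S(211,100),130),("flange",S(235,208),89)]: print(n,ray(s,uv,z))
for n,uv,z in [("spig",E(127,343),156),("barreltop",E(127,370),130),("flange",E(124,422),89)]: print("side",n,ray(e,uv,z))
for n,uv,z in [("cone",S(485,160),140)]: print(n,ray(s,uv,z))
print("cone side",ray(e,E(127,263),140))
for n,uv in [("TL",S(172,100)),("TR",S(690,222)),("BR",S(603,398)),("BL",S(48,268))]: print("stand",n,ray(s,uv,80))
print("nose",ray(s,S2(302,178),90),ray(e,E(170,113),90))
d1=ray(s,S2(260,135),98);d2=ray(s,S2(347,190),98);print("dogs",d1,d2,(d1+d2)/2,np.hypot(*(d1-d2)[:2]),np.degrees(np.arctan2(*(d1-d2)[1::-1])))
print("pivot",ray(s,S2(436,255),105),"knob",ray(s,S2(390,400),133),ray(e,E(301,46),133))
print("box corners bolts",[ray(s,S2(*p),82) for p in [(302,34),(114,210),(575,213)]])
E
```

```text
spig [479.7 242.2 156. ]
barreltop [482.1 244.5 130. ]
flange [473.5 235.7  89. ]
side spig [477.6 246.6 156. ]
side barreltop [477.6 243.  130. ]
side flange [476.4 248.   89. ]
cone [504.8 142.  140. ]
cone side [505.5 154.2 140. ]
stand TL [505.2 298.8  80. ]
stand TR [560.6 105.9  80. ]
stand BR [482.7  82.7  80. ]
stand BL [422.9 277.1  80. ]
nose [ 547.6 -134.9   90. ] [ 548.8 -125.7   90. ]
dogs [ 552.  -111.4   98. ] [ 547.2 -155.8   98. ] [ 549.6 -133.6   98. ] 44.68131394279207 83.8150580803446
pivot [ 534.  -202.5  105. ] knob [ 449.5 -222.2  133. ] [ 450.8 -213.6  133. ]
box corners bolts [array([622.8, -93.9,  82. ]), array([494.9, -74.3,  82. ]), array([ 600.4, -237.5,   82. ])]
```

Run:
```python
from h import *
from scipy.spatial.transform import Rotation as Ro
np.set_printoptions(precision=3,suppress=True)
w=np.load("pics/a_wrist.npz"); Rt=Ro.from_quat([ 9.85245301e-01, -1.71144510e-01, -1.44930373e-04,  1.11001341e-03]).as_matrix()
C=-w["R"].T@w["t"]; p=np.array([210.458,587.925,255.187])
print(Rt); print("cam in tool",Rt.T@(C-p)); print("Rcam in tool",w["R"]@Rt)
```

```text
[[ 0.941 -0.337 -0.001]
 [-0.337 -0.941 -0.002]
 [ 0.     0.002 -1.   ]]
cam in tool [  70.671    0.283 -118.657]
Rcam in tool [[ 0.001  1.     0.001]
 [-0.961  0.001 -0.277]
 [-0.277 -0.001  0.961]]
```

Request:
drive_tool(plan=[[[0.02,0.013,0],0],[[0.037,0.0235,0],0],[[0.04,0.025,0],0],[[0.04,0.025,0],0],[[0.04,0.025,0],0],[[0.04,0.025,0],0],[[0.04,0.025,0],0],[[0.04,0.025,0],0],[[0.037,0.0235,0],0],[[0.025,0.015,0],0],[[0.01,0.009,0],0],[[0,0,0],0]])

```text
clock: 1.65
position: [479.1, 242.8, 256.3]
ee_rot: [0.985, -0.172, -0.0, 0.0]
contact_force: [-0.3, 0.8, -0.3]
gripper_width: 85.2
```

```bash
cat > snap.py <<'E'
import sys,cv2,numpy as np
from bench import arm
def snap(n,tag):
    d=arm.get_image(n); s=arm.read_state()
    cv2.imwrite(f"pics/{tag}.png",d["image"][:,:,::-1]); np.savez(f"pics/{tag}.npz",pos=s["position"],q=s["ee_rot"],**d)
if __name__=="__main__":
    for a in sys.argv[1:]:
        n,t=a.split(":"); snap(n,t)
    s=arm.read_state(); print({k:np.round(s[k],3) for k in ("clock","joints","position","ee_rot","contact_force","wrist_torque","gripper_width")})
E
python3 snap.py wrist:c_w
```

```text
{'clock': np.float64(1.7), 'joints': array([ 0.772,  0.236, -0.208, -0.   , -1.128,  0.454]), 'position': array([478.856, 243.463, 256.338]), 'ee_rot': array([ 0.985, -0.171, -0.   , -0.   ]), 'contact_force': array([ 0.377,  0.29 , -1.105]), 'wrist_torque': array([ 0.025, -0.027, -0.001]), 'gripper_width': np.float64(85.503)}
```

View pics/c_w.png

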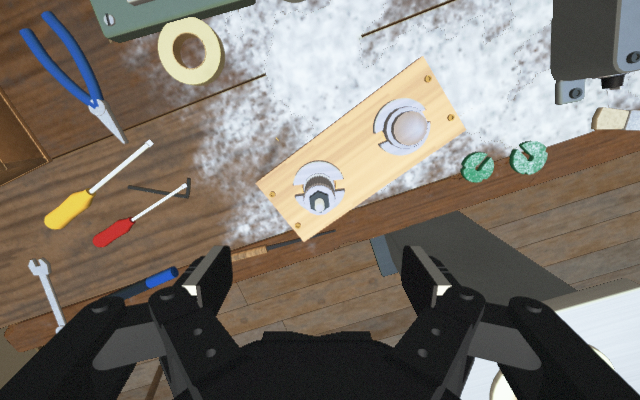

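Run:
```python
import cv2
a=cv2.imread("pics/c_w.png")
cv2.imwrite("pics/c1.png",cv2.resize(a[150:225,280:360],None,fx=8,fy=8,interpolation=cv2.INTER_CUBIC))
```

```text
(no output)
```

View pics/c1.png

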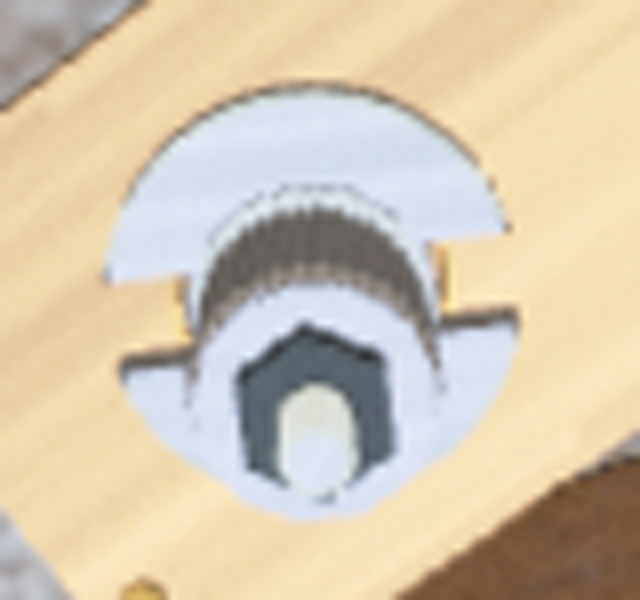

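Run:
```python
from h import *
np.set_printoptions(precision=1,suppress=True)
w=np.load("pics/c_w.npz"); S=lambda x,y:((x+.5)/8-.5+280,(y+.5)/8-.5+150)
P=lambda x,y,z:ray(w,S(x,y),z)
for a,b in [((108,283),(505,232)),((125,373),(520,320))]:
    p,q=P(*a,90),P(*b,90);d=p-q;print(p,q,np.hypot(*d[:2]),np.degrees(np.arctan2(d[1],d[0])))
pts=np.array([P(*a,90)[:2] for a in [(108,283),(505,232),(125,373),(520,320),(312,88),(190,142),(430,135),(310,520),(210,477),(420,480)]])
A=np.c_[2*pts,np.ones(len(pts))];x=np.linalg.lstsq(A,(pts**2).sum(1),rcond=None)[0];print("c",x[:2],"r",np.sqrt(x[2]+x[0]**2+x[1]**2))
print("top ring",P(316,395,130),"spig",P(318,470,156), "nut spigot top")
```

```text
[489.9 263.8  90. ] [479.1 214.1  90. ] 50.835225733497516 77.74081086099609
[478.1 266.   90. ] [467.6 215.9  90. ] 51.178053907474286 78.15891889390616
c [477.8 240.1] r 26.82172730721186
top ring [478.  240.3 130. ] spig [477.7 240.4 156. ] nut spigot top
```

Request:
drive_tool(plan=[[[0,0.003,0.012],0],[[0,0,0.024],0],[[0,0,0.028],0],[[0,0,0.028],0],[[0,0,0.022],0],[[0,0,0.014],0],[[0,0,0.008],0],[[0,0,0],0]])

```text
clock: 2.7
position: [478.0, 241.1, 120.1]
ee_rot: [0.985, -0.171, -0.0, 0.0]
contact_force: [0.5, 0.5, -0.1]
gripper_width: 85.3
```

```bash
python3 snap.py wrist:d_w side:d_s
python3 - <<'E'
import cv2
a=cv2.imread("pics/d_s.png");cv2.imwrite("pics/d1.png",cv2.resize(a[180:340,270:430],None,fx=3.7,fy=3.7,interpolation=cv2.INTER_CUBIC))
E
```

```text
{'clock': np.float64(2.8), 'joints': array([ 0.77 ,  0.376, -0.391,  0.   , -0.803,  0.457]), 'position': array([478.529, 241.303, 120.96 ]), 'ee_rot': array([ 0.985, -0.171,  0.001, -0.001]), 'contact_force': array([-0.269,  0.373,  0.919]), 'wrist_torque': array([ 0.024, -0.054,  0.02 ]), 'gripper_width': np.float64(85.615)}
```

View pics/d1.png

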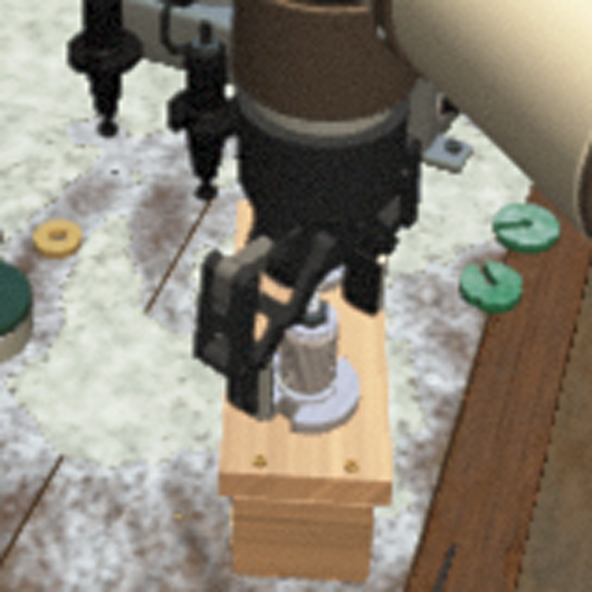

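View pics/d_w.png

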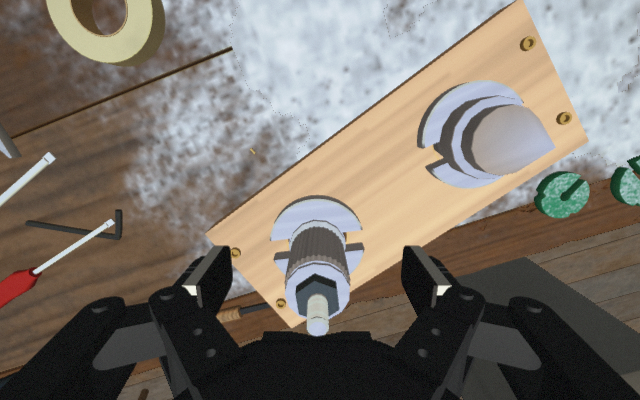

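Request:
drive_tool(plan=[[[0,0,0],0],[[0,0,0],0],[[0,0,0],0],[[0,0,0],0],[[0,0,0],0],[[0,0,0],0],[[0,0,0],0],[[0,0,0],0]], fingers=1)

```text
clock: 3.8
position: [478.2, 240.8, 120.7]
ee_rot: [0.985, -0.171, 0.0, 0.0]
contact_force: [-0.4, -1.1, 6.2]
gripper_width: 26.7
```

Request:
drive_tool(plan=[[[0,0,-0.005],0],[[0,0,-0.012],0],[[0,0,-0.022],0],[[0,0,-0.028],0],[[0,0,-0.028],0],[[0,0,-0.022],0],[[0,0,-0.013],0],[[0,0,0],0]])

```text
clock: 4.8
position: [478.2, 241.1, 250.8]
ee_rot: [0.985, -0.171, 0.0, -0.001]
contact_force: [-0.9, 0.0, -5.1]
gripper_width: 27.0
```

```bash
python3 snap.py wrist:e_w side:e_s
python3 - <<'E'
import cv2
a=cv2.imread("pics/e_s.png");cv2.imwrite("pics/e1.png",cv2.resize(a[150:310,270:430],None,fx=3.7,fy=3.7,interpolation=cv2.INTER_CUBIC))
E
```

```text
{'clock': np.float64(4.9), 'joints': array([ 7.700e-01,  2.380e-01, -2.230e-01, -1.000e-03, -1.112e+00,
        4.570e-01]), 'position': array([477.489, 240.574, 249.149]), 'ee_rot': array([ 0.985, -0.171, -0.001,  0.001]), 'contact_force': array([ 0.457, -0.472, -6.381]), 'wrist_torque': array([-0.035,  0.028, -0.038]), 'gripper_width': np.float64(26.847)}
```

View pics/e1.png

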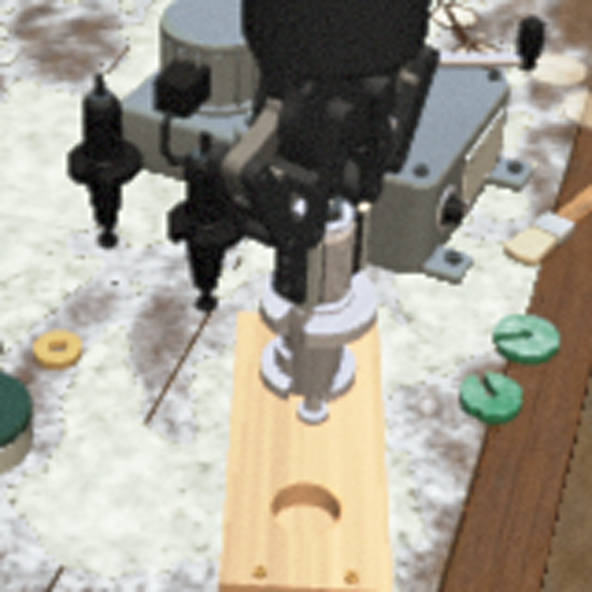

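View pics/e_w.png

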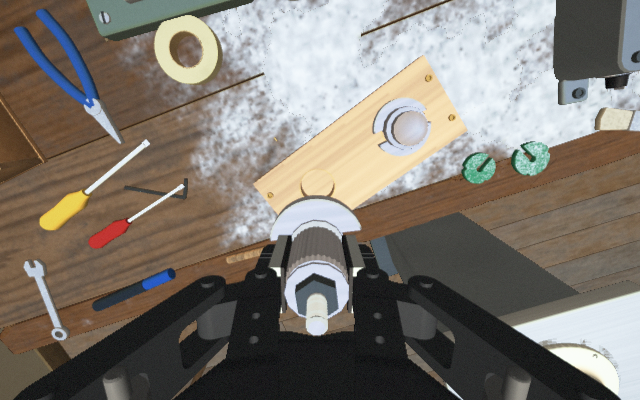

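Request:
drive_tool(plan=[[[0,0,-0.012],0],[[0.005,0.014,-0.013],0],[[0.01,0.03,0],0],[[0.013,0.038,0],0],[[0.0145,0.042,0],0],[[0.0145,0.042,0],0],[[0.0145,0.042,0],0],[[0.0135,0.04,0],0],[[0.012,0.036,0],0],[[0.009,0.026,0],0],[[0.0055,0.016,0],0],[[0,0,0],0]])

```text
clock: 6.4
position: [473.0, -104.6, 275.7]
ee_rot: [0.985, -0.172, 0.0, -0.0]
contact_force: [-0.8, -0.6, -6.0]
gripper_width: 26.7
```

```bash
python3 snap.py wrist:f_w scene:f_s
```

```text
{'clock': np.float64(6.5), 'joints': array([ 0.121,  0.128, -0.293, -0.   , -1.149,  1.106]), 'position': array([ 473.198, -103.454,  275.499]), 'ee_rot': array([ 0.985, -0.171,  0.   , -0.   ]), 'contact_force': array([ 0.128, -0.279, -4.739]), 'wrist_torque': array([ 0.007, -0.017, -0.006]), 'gripper_width': np.float64(26.468)}
```

View pics/f_w.png

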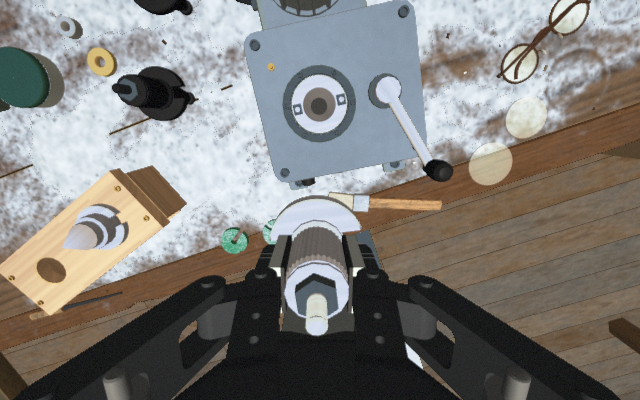

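Run:
```python
import cv2
a=cv2.imread("pics/f_w.png")
cv2.imwrite("pics/f1.png",cv2.resize(a[65:145,275:365],None,fx=8,fy=8,interpolation=cv2.INTER_CUBIC))
cv2.imwrite("pics/f2.png",cv2.resize(a[190:345,255:385],None,fx=5,fy=5,interpolation=cv2.INTER_CUBIC)[:600*2])
```

```text
(no output)
```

View pics/f1.png

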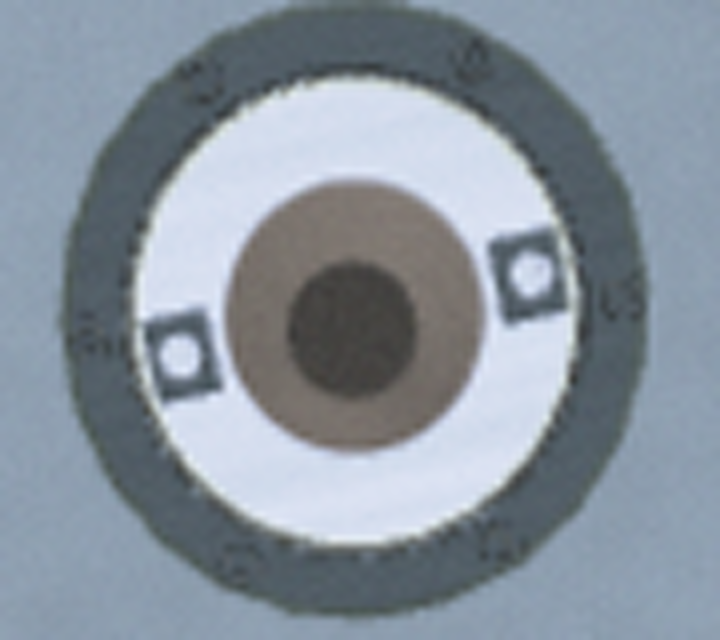

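```bash
cat > nose.py <<'E'
import sys,cv2
from h import *
np.set_printoptions(precision=2,suppress=True)
def circ(pts):
    A=np.c_[2*pts,np.ones(len(pts))];x=np.linalg.lstsq(A,(pts**2).sum(1),rcond=None)[0];return x[:2],np.sqrt(x[2]+x[0]**2+x[1]**2)
w=np.load("pics/f_w.npz"); S=lambda x,y:((x+.5)/8-.5+275,(y+.5)/8-.5+65)
P=lambda a,z:ray(w,S(*a),z)
im=cv2.resize(w["image"][65:145,275:365],None,fx=8,fy=8,interpolation=cv2.INTER_CUBIC)
g=im.min(2); m=(g>185).astype(np.uint8); m=cv2.morphologyEx(m,cv2.MORPH_CLOSE,np.ones((5,5)))
cs,h=cv2.findContours(m,cv2.RETR_CCOMP,cv2.CHAIN_APPROX_NONE)
for i,c in enumerate(cs):
    if cv2.contourArea(c)>20000:
        c=cv2.convexHull(c)[:,0,:]
        pts=np.array([P(a,90)[:2] for a in c]); print(h[0][i][3],cv2.contourArea(c),circ(pts))
print("taper mouth pts",circ(np.array([P(a,90)[:2] for a in [(355,180),(227,315),(487,315),(357,452)]])))
L=[(145,322),(205,310),(222,387),(165,403)];R=[(490,243),(553,231),(570,305),(508,323)]
l=np.mean([P(a,98) for a in L],0);r=np.mean([P(a,98) for a in R],0)
d=l-r;print("dogs",l,r,(l+r)/2,np.hypot(*d[:2]),np.degrees(np.arctan2(d[1],d[0])))
l=P((180,353),98);r=P((530,273),98);d=l-r;print("screws",(l+r)/2,np.hypot(*d[:2]),np.degrees(np.arctan2(d[1],d[0])))
# spindle frame
W=lambda u,v,z:ray(w,(u,v),z)
print("knob",W(438,170,133),"pivot",W(386,90,105))
b=[W(255,45,82),W(404,12,82),W(433,175,82),W(285,173,82)];print("bolts",np.array(b))
E
python3 nose.py
```

```text
-1 158349.0 (array([ 549.33, -134.92]), np.float64(27.664904806748694))
6 58568.5 (array([ 549.24, -134.87]), np.float64(16.788340615834567))
taper mouth pts (array([ 549.17, -135.21]), np.float64(16.33403420683349))
dogs [ 551.97 -113.54   98.  ] [ 546.4  -156.61   98.  ] [ 549.18 -135.07   98.  ] 43.42870371795518 82.62800563152673
screws [ 549.57 -134.92   98.  ] 43.897087913157776 82.4844286594994
knob [ 456.62 -217.97  133.  ] pivot [ 539.44 -198.69  105.  ]
bolts [[ 622.87  -94.69   82.  ]
 [ 600.91 -239.59   82.  ]
 [ 436.86 -228.89   82.  ]
 [ 494.3   -75.66   82.  ]]
```

View pics/f2.png

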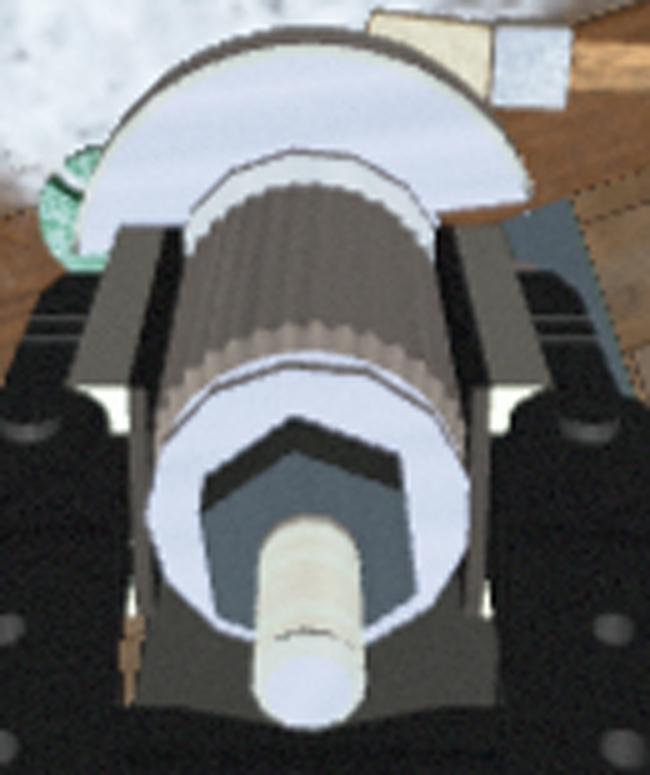

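Run:
```python
from h import *
from scipy.spatial.transform import Rotation as Ro
np.set_printoptions(precision=2,suppress=True)
w=np.load("pics/f_w.npz"); p=w["pos"]; Rt=Ro.from_quat(w["q"]).as_matrix()
S=lambda x,y:((x+.5)/5-.5+255,(y+.5)/5-.5+190)
zt=p[2]
def T(a,dz):return Rt.T@(ray(w,S(*a),zt+dz)-p)
print("spig tip c",T((310,685),35.5)); print("barrel ring c",T((309,505),9.5))
l=T((80,255),-30.5);r=T((528,192),-30.5);print("slot corners tool",l,r)
d=l-r; W=Rt@d;print(np.hypot(*d[:2]),np.degrees(np.arctan2(W[1],W[0])))
i=T((440,213),-30.5);W=Rt@(i-r);print("right edge",np.degrees(np.arctan2(W[1],W[0])))
pts=np.array([T(a,-30.5)[:2] for a in [(80,253),(528,190),(330,45),(200,85),(450,85),(130,150),(500,135)]])
A=np.c_[2*pts,np.ones(len(pts))];x=np.linalg.lstsq(A,(pts**2).sum(1),rcond=None)[0];print("c",x[:2],"r",np.sqrt(x[2]+x[0]**2+x[1]**2))
```

```text
spig tip c [  0.76   1.09 -35.5 ]
barrel ring c [-2.39  1.01 -9.5 ]
slot corners tool [  3.16 -24.86  30.51] [10.79 25.42 30.49]
50.86114559764671 78.87289056438524
right edge 84.74671051715268
c [1.23 1.81] r 26.018468672611753
```

Request:
drive_tool(plan=[[[0.008,0.0003,0],0],[[0.016,0.0005,0],-1],[[0.02,0.0007,0],-1],[[0.018,0.0005,0],-1],[[0.0133,0.0005,0],-1],[[0.007,0.0002,0.005],0],[[0,0,0.012],0],[[0,0,0.02],0],[[0,0,0.015],0],[[0,0,0.008],0],[[0,0,0],0],[[0,0,0],0]])

```text
clock: 8.0
position: [551.1, -131.9, 216.1]
ee_rot: [0.991, -0.136, 0.001, 0.0]
contact_force: [-0.3, -0.0, -5.9]
gripper_width: 26.7
```

```bash
python3 snap.py side:g_s scene:g_c
python3 - <<'E'
import cv2,numpy as np
a=cv2.imread("pics/g_s.png");b=cv2.imread("pics/g_c.png")
cv2.imwrite("pics/g1.png",np.hstack([cv2.resize(a[80:220,310:410],None,fx=4,fy=4,interpolation=cv2.INTER_CUBIC),cv2.resize(b[170:310,330:430],None,fx=4,fy=4,interpolation=cv2.INTER_CUBIC)]))
E
```

```text
{'clock': np.float64(8.1), 'joints': array([ 0.051,  0.318, -0.199,  0.   , -1.052,  1.246]), 'position': array([ 551.005, -131.86 ,  216.132]), 'ee_rot': array([ 0.991, -0.137,  0.001, -0.   ]), 'contact_force': array([-0.662,  0.654, -3.98 ]), 'wrist_torque': array([-0.025,  0.006,  0.004]), 'gripper_width': np.float64(26.721)}
```

View pics/g1.png

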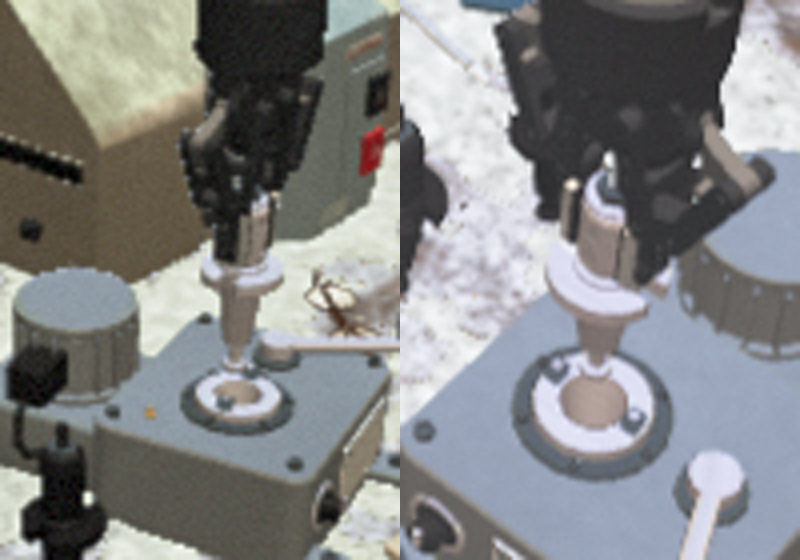

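Run:
```python
from h import *
np.set_printoptions(precision=1,suppress=True)
c=np.load("pics/g_c.npz");s=np.load("pics/g_s.npz")
print(tri([c,s],[(379.2,262.7),(369.3,170.8)]))
print("nose tri",tri([c,s],[(330+195/4,170+400/4),(310+237/4,80+393/4)]))
```

```text
[ 549.7 -133.9  109.5]
nose tri [ 549.2 -134.7   86.7]
```

Request:
drive_tool(plan=[[[-0.0007,0.0028,0],0],[[0,0,0.006],0],[[0,0,0.006],0],[[0,0,0],0]])

```text
clock: 8.6
position: [548.6, -134.3, 202.3]
ee_rot: [0.991, -0.137, -0.001, 0.0]
contact_force: [-0.5, -0.1, -5.5]
gripper_width: 26.7
```

```bash
python3 snap.py side:i_s scene:i_c
python3 - <<'E'
import cv2,numpy as np
a=cv2.imread("pics/i_s.png");b=cv2.imread("pics/i_c.png")
cv2.imwrite("pics/i1.png",np.hstack([cv2.resize(a[140:205,345:395],None,fx=8,fy=8,interpolation=cv2.INTER_CUBIC),cv2.resize(b[230:295,355:405],None,fx=8,fy=8,interpolation=cv2.INTER_CUBIC)]))
E
```

```text
{'clock': np.float64(8.7), 'joints': array([ 0.047,  0.328, -0.219,  0.   , -1.024,  1.25 ]), 'position': array([ 549.212, -134.379,  203.136]), 'ee_rot': array([ 0.991, -0.136, -0.   ,  0.   ]), 'contact_force': array([-0.153, -0.049, -5.089]), 'wrist_torque': array([-0.017, -0.019,  0.001]), 'gripper_width': np.float64(26.953)}
```

View pics/i1.png

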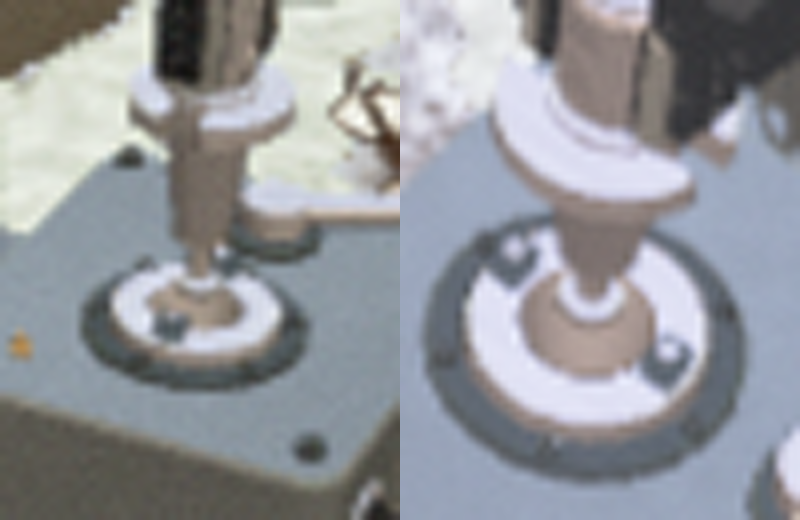

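Request:
drive_tool(plan=[[[0,0,0.006],0],[[0,0,0.009],0],[[0,0,0.011],0],[[0,0,0.01],0],[[0,0,0.009],0],[[0,0,0.006],0],[[0,0,0.004],0],[[0,0,0],0]])

```text
clock: 9.7
position: [549.1, -134.4, 148.1]
ee_rot: [0.991, -0.137, -0.0, 0.0]
contact_force: [-0.5, 0.2, -4.6]
gripper_width: 26.5
```

```bash
python3 snap.py side:j_s scene:j_c
python3 - <<'E'
import cv2,numpy as np
a=cv2.imread("pics/j_s.png");b=cv2.imread("pics/j_c.png")
cv2.imwrite("pics/j1.png",np.hstack([cv2.resize(a[140:205,345:395],None,fx=8,fy=8,interpolation=cv2.INTER_CUBIC),cv2.resize(b[230:295,355:405],None,fx=8,fy=8,interpolation=cv2.INTER_CUBIC)]))
E
```

```text
{'clock': np.float64(9.8), 'joints': array([ 0.047,  0.385, -0.287,  0.   , -0.898,  1.25 ]), 'position': array([ 549.422, -134.404,  148.646]), 'ee_rot': array([ 0.991, -0.136,  0.   ,  0.   ]), 'contact_force': array([ 0.532, -0.332, -5.099]), 'wrist_torque': array([0.036, 0.001, 0.028]), 'gripper_width': np.float64(26.53)}
```

View pics/j1.png

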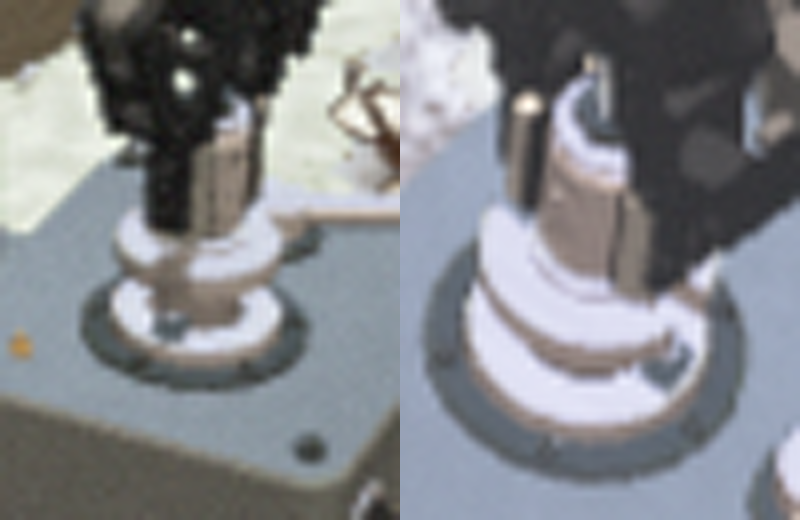

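Request:
drive_tool(plan=[[[0,0,0.002],0],[[0,0,0.0025],0],[[0,0,0.002],0],[[0,0,0.001],0],[[0,0,0.0006],0],[[0,0,0.0005],0],[[0,0,0.0005],0],[[0,0,0.0005],0],[[0,0,0.0005],0],[[0,0,0],0]])

```text
clock: 11.05
position: [549.1, -134.4, 138.2]
ee_rot: [0.991, -0.137, -0.0, 0.0]
contact_force: [0.1, -0.7, -5.4]
gripper_width: 27.2
```

Request:
drive_tool(plan=[[[0,0,0.0005],0],[[0,0,0.0005],0],[[0,0,0.0005],0],[[0,0,0.0005],0],[[0,0,0],0]])

```text
clock: 11.68
position: [549.1, -134.4, 136.1]
ee_rot: [0.991, -0.137, -0.0, 0.0]
contact_force: [-0.4, -0.2, -5.6]
gripper_width: 26.7
```

Request:
drive_tool(plan=[[[0,0,0.0005],0],[[0,0,0.0005],0],[[0,0,0.0005],0],[[0,0,0.0005],0],[[0,0,0],0]])

```text
clock: 12.3
position: [549.1, -134.3, 134.2]
ee_rot: [0.991, -0.137, -0.0, 0.0]
contact_force: [0.2, -0.2, -5.5]
gripper_width: 26.7
```

```bash
python3 snap.py side:k_s scene:k_c
python3 - <<'E'
import cv2,numpy as np
a=cv2.imread("pics/k_s.png");b=cv2.imread("pics/k_c.png")
cv2.imwrite("pics/k1.png",np.hstack([cv2.resize(a[140:205,345:395],None,fx=8,fy=8,interpolation=cv2.INTER_CUBIC),cv2.resize(b[230:295,355:405],None,fx=8,fy=8,interpolation=cv2.INTER_CUBIC)]))
E
```

```text
{'clock': np.float64(12.4), 'joints': array([ 0.047,  0.402, -0.303,  0.   , -0.865,  1.25 ]), 'position': array([ 549.172, -134.38 ,  134.226]), 'ee_rot': array([ 0.991, -0.137,  0.   ,  0.   ]), 'contact_force': array([-0.687, -0.402, -5.711]), 'wrist_torque': array([-0.024, -0.024,  0.005]), 'gripper_width': np.float64(27.035)}
```

View pics/k1.png

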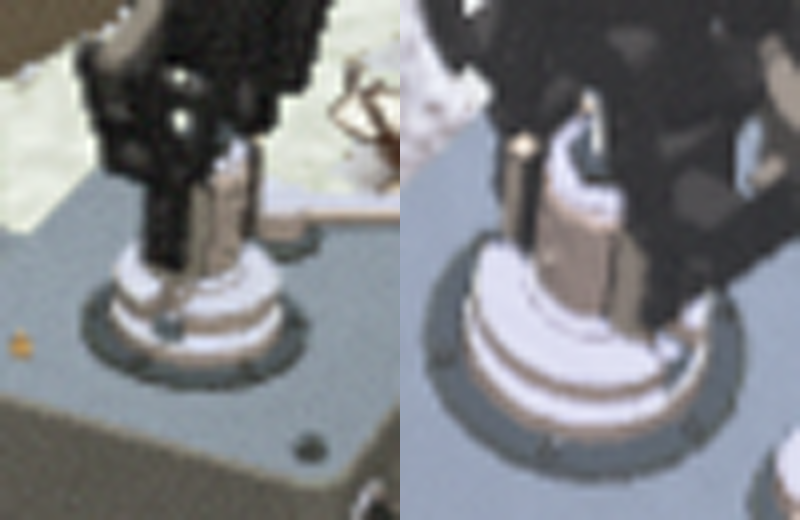

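Request:
drive_tool(plan=[[[0,0,0.0005],0],[[0,0,0.0005],0],[[0,0,0.0005],0],[[0,0,0.0005],0],[[0,0,0],0]])

```text
clock: 13.02
position: [549.0, -134.4, 132.1]
ee_rot: [0.991, -0.137, -0.0, 0.0]
contact_force: [0.0, -0.0, -5.4]
gripper_width: 26.8
```

Request:
drive_tool(plan=[[[0,0,0.0004],0],[[0,0,0.0004],0],[[0,0,0.0004],0],[[0,0,0],0]])

```text
clock: 13.52
position: [548.9, -134.4, 130.9]
ee_rot: [0.991, -0.137, -0.0, 0.0]
contact_force: [-1.2, -1.1, -5.2]
gripper_width: 26.5
```

Request:
drive_tool(plan=[[[0,0,0.0003],0],[[0,0,0.0003],0],[[0,0,0.0003],0],[[0,0,0],0]])

```text
clock: 14.02
position: [549.0, -134.4, 130.8]
ee_rot: [0.991, -0.136, -0.0, 0.0]
contact_force: [-5.5, 0.5, 3.1]
gripper_width: 26.1
```

Request:
drive_tool(plan=[[[-0.0004,0.0001,0],0],[[0,0,0.0002],0],[[0,0,0],0]])

```text
clock: 14.4
position: [548.9, -134.4, 130.8]
ee_rot: [0.991, -0.136, 0.0, 0.0]
contact_force: [-5.0, 0.8, 5.6]
gripper_width: 26.7
```

```bash
python3 snap.py side:l_s scene:l_c
python3 - <<'E'
import cv2,numpy as np
a=cv2.imread("pics/l_s.png");b=cv2.imread("pics/l_c.png")
cv2.imwrite("pics/l1.png",np.hstack([cv2.resize(a[140:205,345:395],None,fx=8,fy=8,interpolation=cv2.INTER_CUBIC),cv2.resize(b[230:295,355:405],None,fx=8,fy=8,interpolation=cv2.INTER_CUBIC)]))
E
```

```text
{'clock': np.float64(14.5), 'joints': array([ 0.047,  0.406, -0.308,  0.   , -0.856,  1.25 ]), 'position': array([ 548.917, -134.43 ,  130.722]), 'ee_rot': array([ 0.991, -0.136,  0.   ,  0.   ]), 'contact_force': array([-5.775,  0.587,  5.066]), 'wrist_torque': array([0.189, 1.446, 0.033]), 'gripper_width': np.float64(26.362)}
```

View pics/l1.png

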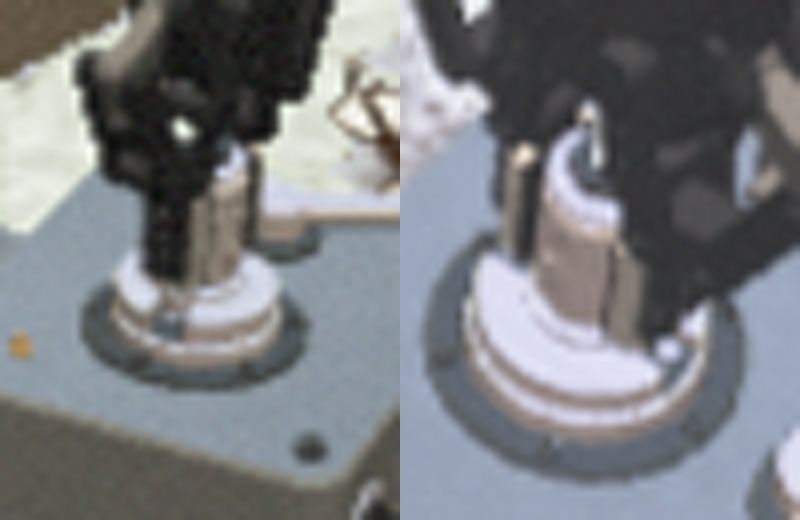

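Request:
drive_tool(plan=[[[-0.0004,0.0001,0],0],[[-0.0004,0.0001,0],0],[[0,0,0],0],[[0,0,0],0]])

```text
clock: 15.0
position: [548.8, -134.4, 130.7]
ee_rot: [0.991, -0.136, 0.001, 0.0]
contact_force: [-3.5, -0.2, 5.0]
gripper_width: 26.6
```

```bash
python3 snap.py
```

```text
{'clock': np.float64(15.0), 'joints': array([ 4.70e-02,  4.05e-01, -3.10e-01,  1.00e-03, -8.54e-01,  1.25e+00]), 'position': array([ 548.823, -134.436,  130.729]), 'ee_rot': array([ 0.991, -0.136,  0.001,  0.   ]), 'contact_force': array([-3.474, -0.204,  5.04 ]), 'wrist_torque': array([ 0.031,  1.038, -0.006]), 'gripper_width': np.float64(26.55)}
```

Request:
drive_tool(plan=[[[-0.0006,0.0001,0],0],[[-0.0006,0.0001,0],0],[[0,0,0.0003],0],[[0,0,0.0003],0],[[0,0,0],0]])

```text
clock: 15.62
position: [548.7, -134.4, 130.7]
ee_rot: [0.991, -0.136, 0.002, 0.0]
contact_force: [1.0, -0.7, 7.8]
gripper_width: 26.6
```

Request:
drive_tool(plan=[[[0,0,0.0003],0.7],[[0,0,0],0.7],[[0,0,0],-0.7],[[0,0,0],-0.7],[[0,0,0],-0.7],[[0,0,0],-0.7],[[0,0,0],0.7],[[0,0,0],0.7],[[0,0,0],0]])

```text
clock: 16.75
position: [548.6, -134.4, 130.7]
ee_rot: [0.991, -0.136, 0.002, 0.0]
contact_force: [-0.1, -0.4, 9.0]
gripper_width: 26.8
```

```bash
python3 snap.py
```

```text
{'clock': np.float64(16.75), 'joints': array([ 4.70e-02,  4.04e-01, -3.12e-01,  1.00e-03, -8.50e-01,  1.25e+00]), 'position': array([ 548.561, -134.394,  130.671]), 'ee_rot': array([ 0.991, -0.136,  0.002,  0.   ]), 'contact_force': array([-0.121, -0.366,  9.042]), 'wrist_torque': array([-0.207,  0.318, -0.001]), 'gripper_width': np.float64(26.834)}
```

Request:
drive_tool(plan=[[[0,0,-0.0005],0],[[0,0,0],0],[[0,0,0],0],[[0,0,0],0],[[0,0,0],0],[[0,0,0],0]], fingers=-1)

```text
clock: 17.5
position: [546.7, -134.2, 129.5]
ee_rot: [0.991, -0.137, -0.0, -0.0]
contact_force: [0.6, -0.1, 0.3]
gripper_width: 85.3
```

Request:
drive_tool(plan=[[[0,0,-0.006],0],[[0,0,-0.015],0],[[0,0,-0.025],0],[[0,0,-0.03],0],[[0,0,-0.03],0],[[0,0,-0.02],0],[[0,0,-0.01],0],[[0,0,0],0]])

```text
clock: 18.5
position: [546.8, -134.2, 266.5]
ee_rot: [0.991, -0.137, 0.001, -0.0]
contact_force: [0.1, -0.1, 0.5]
gripper_width: 85.7
```

```bash
python3 snap.py side:m_s scene:m_c wrist:m_w
python3 - <<'E'
import cv2,numpy as np
a=cv2.imread("pics/m_s.png");b=cv2.imread("pics/m_c.png")
cv2.imwrite("pics/m1.png",np.hstack([cv2.resize(a[135:200,345:395],None,fx=8,fy=8,interpolation=cv2.INTER_CUBIC),cv2.resize(b[230:295,355:405],None,fx=8,fy=8,interpolation=cv2.INTER_CUBIC)]))
E
```

```text
{'clock': np.float64(18.65), 'joints': array([ 0.047,  0.274, -0.134, -0.   , -1.165,  1.25 ]), 'position': array([ 546.179, -134.122,  264.519]), 'ee_rot': array([ 0.991, -0.137, -0.001,  0.   ]), 'contact_force': array([ 0.468,  0.647, -0.043]), 'wrist_torque': array([0.026, 0.017, 0.034]), 'gripper_width': np.float64(85.438)}
```

View pics/m1.png

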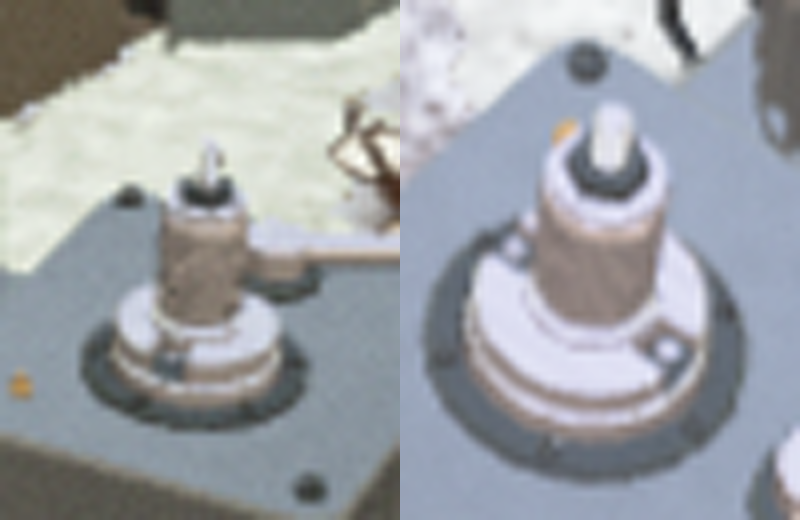

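View pics/m_w.png

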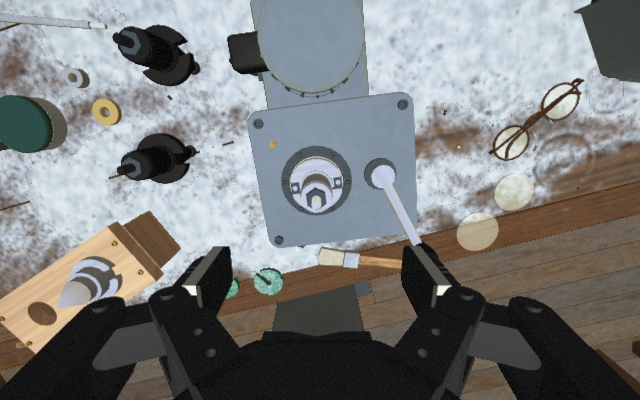

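```bash
python3 - <<'E'
from h import *
np.set_printoptions(precision=1,suppress=True)
c=np.load("pics/m_c.npz");s=np.load("pics/m_s.npz");w=np.load("pics/m_w.npz")
C=lambda x,y:((x-400+.5)/8-.5+355,(y+.5)/8-.5+230)
E=lambda x,y:((x+.5)/8-.5+345,(y+.5)/8-.5+135)
print("tip",tri([c,s],[C(613,112),E(210,150)]),"exp 166")
print("barrel top",tri([c,s],[C(606,168),E(206,188)]),"exp 140")
k=tri([np.load("pics/a_scene.npz"),np.load("pics/a_side.npz")],[(310+390/4.4,230+398/4.4),(310+301/2.9,140+46/2.9)]);print("knob",k)
E
python3 - <<'E'
import cv2,numpy as np
a=cv2.imread("pics/m_w.png");c=cv2.imread("pics/m_c.png")
cv2.imwrite("pics/m2.png",np.hstack([cv2.resize(a[140:220,275:355],None,fx=5,fy=5,interpolation=cv2.INTER_CUBIC),cv2.resize(c[270:350,370:450],None,fx=5,fy=5,interpolation=cv2.INTER_CUBIC)]))
E
```

```text
tip [ 549.6 -132.4  162.9] exp 166
barrel top [ 548.8 -133.7  147.2] exp 140
knob [ 451.5 -221.8  128.4]
```

View pics/m2.png

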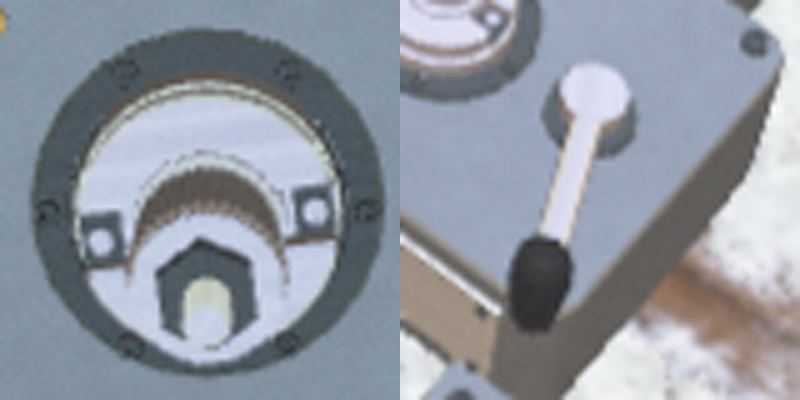

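Request:
drive_tool(plan=[[[0,0,0],8],[[0,0,0],9],[[0,0,0],9],[[0,0,0],8.3],[[-0.004,0.015,0],0],[[-0.006,0.03,0],0],[[-0.008,0.035,0],0],[[-0.006,0.028,0.01],0],[[-0.005,0.019,0.02],0],[[0,0,0.02],0],[[0,0,0.01],0],[[0,0,0],0]], fingers=1)

```text
clock: 20.15
position: [430.2, -193.7, 205.0]
ee_rot: [0.907, -0.422, -0.001, 0.0]
contact_force: [0.3, -0.1, -0.8]
gripper_width: 0.3
```

```bash
python3 snap.py scene:n_c wrist:n_w side:n_s
```

```text
{'clock': np.float64(20.3), 'joints': array([-0.077,  0.172, -0.429,  0.   , -0.969,  0.776]), 'position': array([ 431.316, -193.645,  206.148]), 'ee_rot': array([ 0.907, -0.422,  0.001, -0.   ]), 'contact_force': array([ 0.096, -1.142,  0.093]), 'wrist_torque': array([-0.031,  0.023, -0.023]), 'gripper_width': np.float64(-0.062)}
```

View pics/n_w.png

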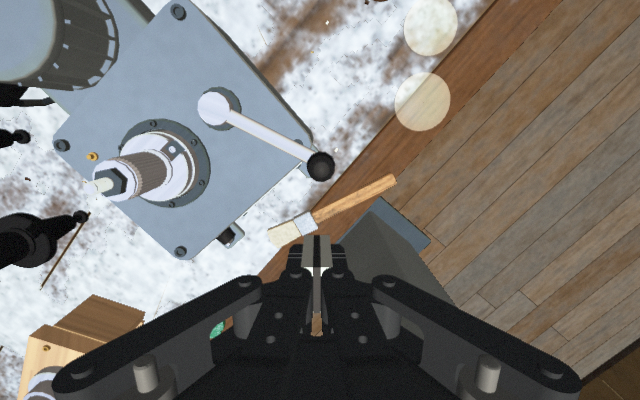

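View pics/n_c.png

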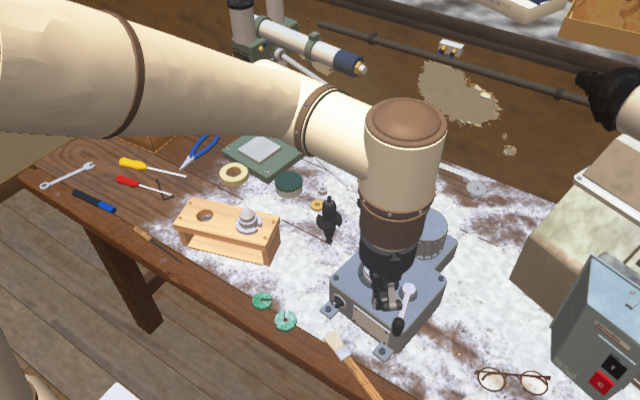

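Run:
```python
from h import *
from scipy.spatial.transform import Rotation as Ro
np.set_printoptions(precision=1,suppress=True)
w=np.load("pics/n_w.npz");p=w["pos"];R=Ro.from_quat(w["q"]).as_matrix()
k=ray(w,(321,165),133);print("knob",k,"tool",R.T@(k-p)); h=ray(w,(213,108),106);print("hub",h,np.hypot(*(k-h)[:2]),np.degrees(np.arctan2(*(k-h)[1::-1])))
```

```text
knob [ 453.6 -225.7  133. ] tool [38.9  3.5 73. ]
hub [ 537.2 -203.8  106. ] 86.47711561579703 -165.33836824975987
```

Request:
drive_tool(plan=[[[0,0.002,0.012],0],[[0,0,0.022],0],[[0,0,0.022],0],[[0,0,0.012],0],[[0,0,0],0],[[0.006,0,0],0],[[0.006,0,0],0],[[0.005,0,0],0],[[0,0,0],0]])

```text
clock: 21.42
position: [440.2, -208.2, 137.6]
ee_rot: [0.906, -0.423, 0.0, -0.0]
contact_force: [-0.6, 1.1, -1.2]
gripper_width: -0.1
```

```bash
python3 snap.py wrist:o_w side:o_s;python3 - <<'E'
import cv2,numpy as np
a=cv2.imread("pics/o_s.png");b=cv2.imread("pics/o_w.png")
cv2.imwrite("pics/o1.png",np.hstack([cv2.resize(a[100:220,340:460],None,fx=3.3,fy=3.3),cv2.resize(b[150:270,250:370],None,fx=3.3,fy=3.3)]))
E
```

```text
{'clock': np.float64(21.525), 'joints': array([-0.107,  0.281, -0.487,  0.   , -0.802,  0.805]), 'position': array([ 440.375, -208.066,  137.567]), 'ee_rot': array([ 0.906, -0.423,  0.   , -0.   ]), 'contact_force': array([-0.249,  0.622, -0.124]), 'wrist_torque': array([ 0.067,  0.041, -0.027]), 'gripper_width': np.float64(-0.089)}
```

View pics/o1.png

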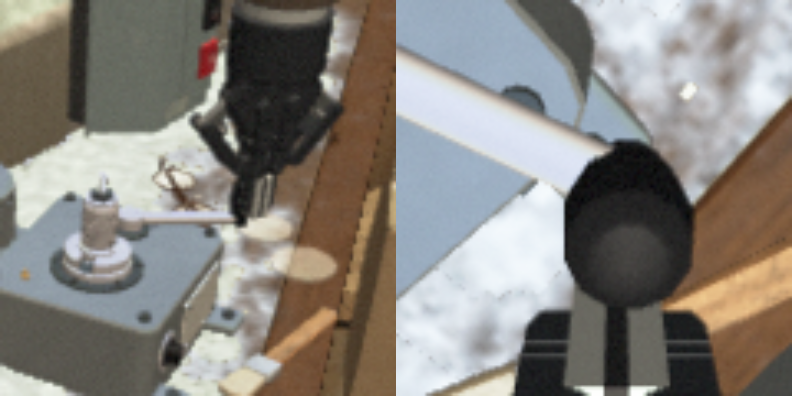

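Request:
drive_tool(plan=[[[0.005,0.0022,0],0],[[0.0058,0.0024,0],0],[[0.006,0.0017,0],0],[[0.0061,0.0013,0],0],[[0.0062,0.0009,0],0],[[0.0063,0.0004,0],0],[[0.0063,0,0],0],[[0.0063,-0.0004,0],0],[[0.0062,-0.0009,0],0],[[0,0,0],0]])

```text
clock: 22.78
position: [470.7, -254.8, 137.8]
ee_rot: [0.906, -0.423, 0.002, -0.0]
contact_force: [-0.5, 0.2, 0.0]
gripper_width: -0.2
```

```bash
python3 snap.py wrist:p_w side:p_s;python3 - <<'E'
import cv2,numpy as np
a=cv2.imread("pics/p_s.png");b=cv2.imread("pics/p_w.png")
cv2.imwrite("pics/p1.png",np.hstack([cv2.resize(a[100:220,340:460],None,fx=3.3,fy=3.3),cv2.resize(b[150:270,250:370],None,fx=3.3,fy=3.3)]))
E
```

```text
{'clock': np.float64(22.875), 'joints': array([-0.192,  0.351, -0.375,  0.   , -0.84 ,  0.891]), 'position': array([ 470.675, -254.631,  138.039]), 'ee_rot': array([ 0.906, -0.422,  0.002, -0.   ]), 'contact_force': array([ 0.697, -0.149, -0.091]), 'wrist_torque': array([ 0.059, -0.048, -0.012]), 'gripper_width': np.float64(0.035)}
```

View pics/p1.png

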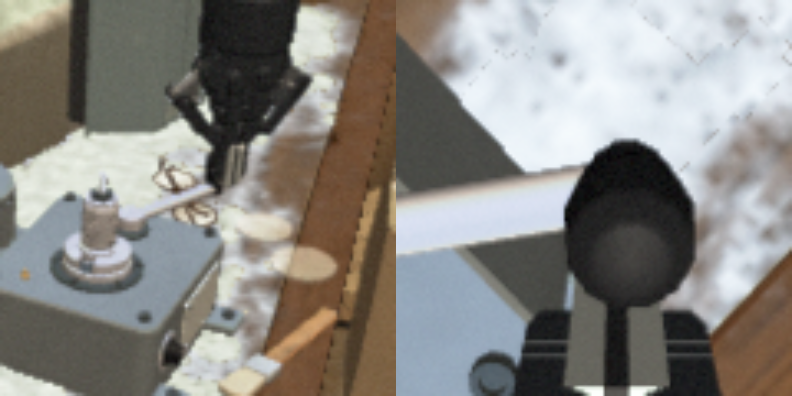

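Request:
drive_tool(plan=[[[0.0061,-0.0016,0],0],[[0.006,-0.002,0],0],[[0.0044,-0.0018,0],0],[[0,0,0],0]])

```text
clock: 23.38
position: [484.7, -263.8, 137.5]
ee_rot: [0.906, -0.423, 0.001, -0.0]
contact_force: [-1.0, -0.1, -0.2]
gripper_width: 0.1
```

Request:
drive_tool(plan=[[[0.0028,-0.0013,0],0],[[0.0028,-0.0014,0],0],[[0,0,0],0]])

```text
clock: 23.75
position: [489.9, -266.2, 137.4]
ee_rot: [0.906, -0.423, 0.0, -0.0]
contact_force: [-1.5, -0.1, -0.8]
gripper_width: -0.3
```

Request:
drive_tool(plan=[[[0.0027,-0.0015,0],0],[[0.0027,-0.0016,0],0],[[0,0,0],0]])

```text
clock: 24.12
position: [495.9, -268.3, 137.5]
ee_rot: [0.906, -0.423, 0.0, -0.0]
contact_force: [-1.5, 0.2, -0.3]
gripper_width: -0.3
```

Request:
drive_tool(plan=[[[0.0026,-0.0017,0],0],[[0.0025,-0.0018,0],0],[[0,0,0],0]])

```text
clock: 24.5
position: [501.9, -270.0, 137.5]
ee_rot: [0.906, -0.423, 0.0, -0.0]
contact_force: [-1.5, 0.8, -1.0]
gripper_width: 0.0
```

Request:
drive_tool(plan=[[[0.0017,-0.0012,0],0],[[0.0017,-0.0012,0],0],[[0,0,0],0]])

```text
clock: 24.88
position: [504.8, -270.7, 137.4]
ee_rot: [0.906, -0.423, -0.001, 0.0]
contact_force: [-4.1, 2.3, 2.0]
gripper_width: -0.0
```

Request:
drive_tool(plan=[[[0.0016,-0.0012,0],0],[[0,0,0],0]])

```text
clock: 25.12
position: [505.2, -270.6, 137.2]
ee_rot: [0.906, -0.423, -0.003, 0.0]
contact_force: [-7.3, 4.0, 5.1]
gripper_width: 0.0
```

Request:
drive_tool(plan=[[[0.0012,-0.0009,0],0],[[0,0,0],0],[[0,0,0],0]])

```text
clock: 25.5
position: [505.3, -270.6, 137.1]
ee_rot: [0.906, -0.423, -0.004, 0.0]
contact_force: [-9.5, 6.3, 6.4]
gripper_width: 0.2
```

```bash
python3 snap.py wrist:q_w side:q_s scene:q_c;python3 - <<'E'
import cv2,numpy as np
a=cv2.imread("pics/q_s.png");b=cv2.imread("pics/q_w.png")
cv2.imwrite("pics/q1.png",np.hstack([cv2.resize(a[100:220,340:460],None,fx=3.3,fy=3.3),cv2.resize(b[150:270,250:370],None,fx=3.3,fy=3.3)]))
E
```

```text
{'clock': np.float64(25.65), 'joints': array([-0.21 ,  0.414, -0.274, -0.001, -0.891,  0.908]), 'position': array([ 505.329, -270.601,  137.148]), 'ee_rot': array([ 0.906, -0.423, -0.004,  0.   ]), 'contact_force': array([-10.268,   6.102,   6.151]), 'wrist_torque': array([ 1.387,  2.703, -0.071]), 'gripper_width': np.float64(0.213)}
```

View pics/q1.png

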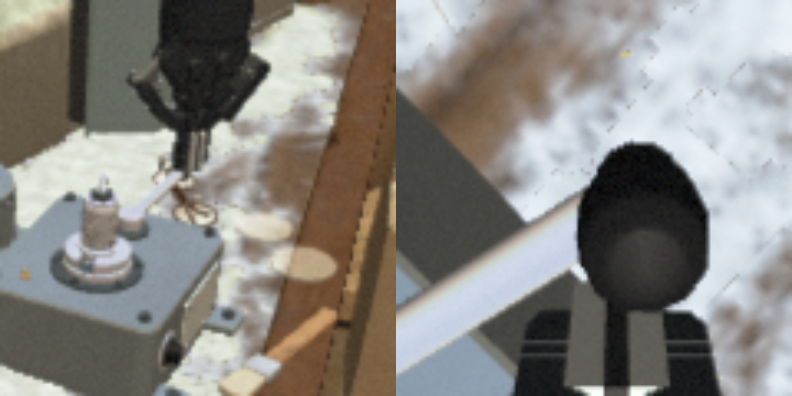

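Request:
drive_tool(plan=[[[-0.006,0,0],0],[[-0.015,0,0],0],[[-0.012,0,-0.01],0],[[0,0,-0.03],0],[[0,0,-0.04],0],[[0,0,-0.03],0],[[-0.03,0.03,-0.01],0],[[-0.04,0.04,0],0],[[-0.04,0.04,0],0],[[-0.02,0.02,0],0],[[0,0,0],0]])

```text
clock: 27.02
position: [302.9, -230.0, 258.6]
ee_rot: [0.906, -0.423, 0.002, -0.0]
contact_force: [0.0, -0.0, 0.9]
gripper_width: -0.0
```

```bash
python3 snap.py side:r_s scene:r_c wrist:r_w;python3 - <<'E'
import cv2,numpy as np
a=cv2.imread("pics/r_s.png");b=cv2.imread("pics/r_c.png")
cv2.imwrite("pics/r1.png",np.hstack([cv2.resize(a[120:220,330:430],None,fx=4,fy=4),cv2.resize(b[230:330,350:450],None,fx=4,fy=4)]))
E
```

```text
{'clock': np.float64(27.175), 'joints': array([-0.215, -0.049, -0.527,  0.   , -1.091,  0.914]), 'position': array([ 305.457, -230.457,  258.191]), 'ee_rot': array([ 0.906, -0.422,  0.001, -0.   ]), 'contact_force': array([ 0.765, -0.385, -0.308]), 'wrist_torque': array([ 0.036, -0.023,  0.035]), 'gripper_width': np.float64(0.514)}
```

View pics/r1.png

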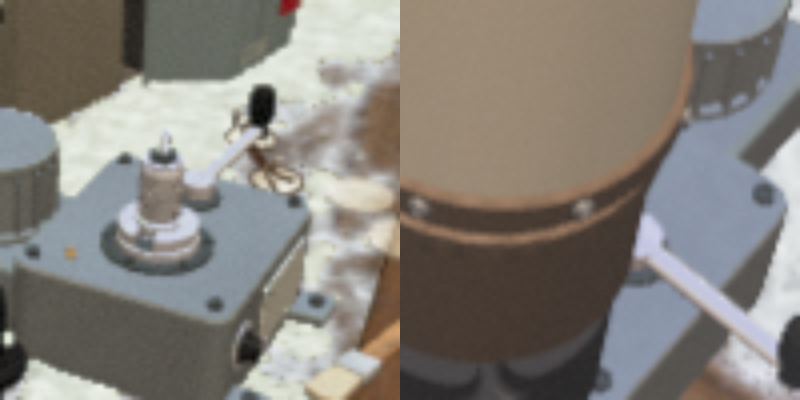

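View pics/r_c.png

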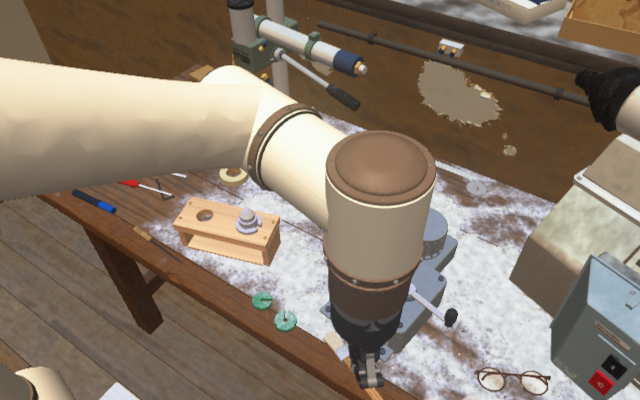

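View pics/r_w.png

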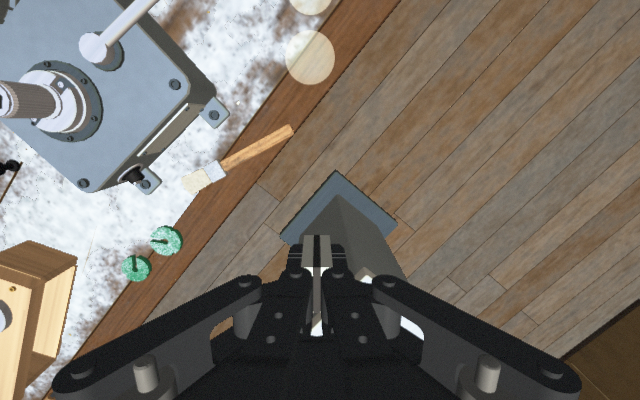

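Run:
```python
from h import *
np.set_printoptions(precision=1,suppress=True)
s=np.load("pics/r_s.npz");c=np.load("pics/r_c.npz");P=np.array([538.5,-202])
a=[np.load("pics/a_scene.npz"),np.load("pics/a_side.npz")]
for n,x,y in [("scene",ray(a[0],(398.6,321),133),ray(c,(450.5,311),133)),("side",ray(a[1],(413.8,155.9),133),ray(s,(395.8,142.6),133))]:
    f=lambda k:np.degrees(np.arctan2(*(k[:2]-P)[::-1]))%360
    print(n,x,y,f(x),f(y),np.radians(f(y)-f(x)))
from bench import arm
print(arm.job_done(), arm.read_state()["clock"])
```

```text
scene [ 449.1 -223.1  133. ] [ 512.  -285.5  133. ] 193.25116007524252 252.36833070989158 1.0317892720379318
side [ 449.6 -211.9  133. ] [ 511.4 -273.8  133. ] 186.32336703027798 249.3513323560362 1.1000455157673015
the job is handed in; nothing more can be done
the job is handed in; nothing more can be done
```

The felt arbor is in the spindle with its slots over the dogs. I let go of it, swung the locking lever to its stop and handed the job in at about 27 s. The tool gives no verdict, so what follows is from my own checks.

**Arbor fit:** I saw the dogs in the wrist camera at about 82.5° and turned the arbor 4° to match. The slots dropped over the dogs on the way down, with no stop on the dog tops. It stopped firmly at tool height 130.7 mm, 10 mm above the height at which I gripped it, which is where the fully home position should be.

**Forces:** All forces are readings taken at the end of each move, so brief peaks between readings were not seen.
- Seating the arbor: at most about 15 N of press on the nose and 6 N sideways.
- Lever stop: about 13 N.

**Lever:** It stopped hard after swinging about 1.03 to 1.1 rad from its open position. That is past the 0.8 to 0.9 rad where it would stop if the arbor were not home. It stayed there when I backed off.

**After release:** The wrist view showed both dogs in the slots and the flange against the nose. The last views showed the pointed centre still in its hole and the felt pads in place. I did not check the ring and tin again at the end.

**Disagreements:**
- The height checks on the released arbor scattered: spigot tip 163 mm against 166 expected, barrel top 147 against 140. I put this down to picking points on coarse pixels and relied on the tool height and lever angle.
- The scene and side cameras placed the knob up to 12 mm apart.

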